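Wind the sample stage to its stop and hold a tube ready over its holder

TASK

Wind the red-knobbed handwheel of the sample stage clockwise (seen from above) until the carriage is fully against its stop. Then take the blue-capped tube out of the rack, carry it over the bottles and stop with it upright and centred about one centimetre above the open hole of the black tube holder on the carriage, without ever touching the stage with it. Finish still holding the tube there, ready to be lowered later; do not put it in or let go, and leave the bottles and the other two tubes where they are.

Things in the scene. Friction and masses are not known exactly. Their poses are not given: they have to be found in the camera images.
- stage: fixed grey hand-wound stage, base plate 100 x 275 x 12 mm (its x by y). Origin on the desk; z up. The carriage travels along the stage's own +y, the handwheel stands at the -y end (its axis 85 mm from the origin), the stop block with a rubber-tipped screw at the +y end
- carriage (a joint): travel of the aluminium carriage along the stage's +y, m: 0 next to the wheel, 0.064 fully against the stop. It is geared to the handwheel at 8 mm per rad; starts 38 to 64 mm short of the stop. The black tube holder on it is 44 x 44 mm with its top 75 mm above the desk
- handwheel (a joint): angle of the handwheel, rad, growing clockwise seen from above: 0 with the carriage next to the wheel, 8.0 with the carriage at the stop, where the wheel stops hard. It turns lightly (about 1 to 2 N at the knob) and stays where it is left
- wheel_axis (a point): point on the vertical axis of the handwheel, 75 mm above the desk; the wheel is a dark disc 96 mm across, its top face 74 mm above the desk, its hub rises to 82 mm
- knob_top (a point): centre of the top of the red crank knob, 109 mm above the desk, which moves on a circle of 38 mm radius about the wheel axis. The knob is round, upright, 14 to 16 mm thick and 34 mm tall, and spins freely on its own pin, so fingers gripping it from above need not turn
- holder_mouth (a point): centre of the round hole in the top face of the black tube holder, 75 mm above the desk; moves with the carriage. The hole is 18 mm wide and 35 mm deep, z up
- tube_rack: fixed green tube rack 64 x 160 x 74 mm, long side along its y, origin at the centre of its underside. Its top plate with the holes is at 59 mm, its end plates reach 70 to 74 mm. The three tubes stand upright in its near row (own x = -13.5 mm), 48 mm apart, in any order; the holes beside them and the far row are empty
- tube_blue: tube with BLUE push cap, the one to be taken: 90 mm tall, cap 18 mm across and gripped at 14.4 mm, glass 14.4 mm. Origin at the centre of its bottom end, z along it to the cap. Weighs about 20 g. Its bottom stands 3 mm above the desk, so the cap's top is 93 mm high; clear the rack by lifting it 60 mm
- tube_red: tube with RED cap, same size; stays in the rack
- tube_white: tube with WHITE cap, same size; stays in the rack
- binders: row of ring binders 320 mm tall, standing fixed behind the work: they fill the desk from y = -0.29 to 0.11 m and from x = 0.57 m backward, so keep arm and gripper in front of them or above them
- oil_bottle: loose glass bottle with a white cap, 60 mm across and 118 mm tall, standing on the blue 2 mm mouse pad between the rack and the stage; origin at the centre of its underside
- buffer_bottle: loose glass bottle with a blue cap, 53 mm across and 104 mm tall, standing on the blue 2 mm mouse pad between the rack and the stage; origin at the centre of its underside

How it is judged:
By the outcome, as a careful person would: the job done as asked, in the order asked, and still so for the second after the job is handed in, while the arm keeps its last pose, push and grip.
It also fails if it takes over 72 s, if anything falls off the work surface, if the arm or the gripper's body presses on something with over 40 N, if the wrist force passes 120 N, or if a joint passes its speed limit or range.

ROBOT

A 6-joint arm with a two-finger parallel gripper is mounted at the origin on a cart in front of the work surface, level with it; the furniture and walls round the work are solid. World frame = base frame: x ahead of the robot, y to its left, z up, the work surface at z = 0. Lengths are in m, angles in rad, forces in N, time in s.
With the tool pointing down it reaches from about 0.3 to 0.775 m from the base axis. Payload 14.6 kg.
Tool frame: the origin (TCP) lies midway between the tips of the shut fingers; the grasp point (between the pads) lies 19 mm behind it; z points along the fingers, y is the line along which they close (so a half turn about z gives the same grasp; the last joint's range is limited). The gripper opens to 94 mm and grips with 3 to 60 N. Pads are 16 mm wide; open, the fingers measure 119 mm over their backs; the gripper's body (75 mm by 177 mm) begins 78 mm behind the grasp point.
Start: joints at [-1.178, 0.3, 1.521, -0, 1.321, -0.067], TCP at [0.244, -0.493, 0.205] pointing down, gripper open.
Joint ranges: [-3.03, 3.03], [-0.79, 2.21], [0.23, 2.52], [-1.04, 4.18], [0, 3.07], [-2.55, 2.55]. Speed limits (rad/s): [2.22, 2.22, 2.57, 3.14, 3.14, 3.14].

INTERFACE

Orientations are given as a unit quaternion [x, y, z, w].
In Python, from cell import manip gives the robot as it stands.
- The arm moves only by the shell command python3 inch.py 'ROWS' [FORCE]. ROWS is a JSON list of rows, 1 to 10 of them, each of 7 numbers: the finger opening in m, then dx, dy, dz in m, then a rotation vector rx, ry, rz in rad; each row is the pose to reach, as a shift and turn from the pose commanded when the command began, along the tool's axes at that moment; what a row does not reach only later rows make up. A row lasts 1/8 s, in which the tool goes at most 0.0625 m and 0.188 rad, less where a joint would pass 70% of its speed; a pose out of reach is approached as far as the arm can. The fingers move at their own pace and stop on an object; FORCE is the grip in N (left out, the last holds). Time passes only in rows, so rows that do not move let the fingers close. It prints the time, the measured TCP pose, the force, the opening and the grip force at its end.
- manip.sense(): the state, without advancing time (a new reading comes with each control period).
- manip.read_camera(name): name is "side" or "top"; returns the picture (420x560x3 uint8, blue, green, red); there is no depth.
- manip.calibration(name): a dict with "vfov" (degrees; the focal length in pixels is half the picture's height over the tangent of half this angle, whatever the lens; pixels are square), "cx", "cy" (the principal point, pixels), "R" (3x3) and "t" (3): a world point X has camera coordinates R X + t. Camera axes: x right, y down, z forward; pixel columns grow to the right and rows downward; lengths in m; the calibration is good to about 2 mm. A picture is of the moment at which its call begins. calibration takes no time and is no camera call.
- manip.finish_job(): hands the job in; it is judged then, once.
The state is a dict: "time_s": time; "qpos": joint angles; "dq": joint speeds; "tau": joint torques, N m; "position": TCP position; "tool_rot": TCP orientation; "contact_force": force on the tool from outside, world axes, zero at the start; "moment": the same for the moment, N m; "grip_width": finger opening in m; "gripper_force": force on a finger pad.
Only numpy, scipy, OpenCV 4.12 (cv2) and the standard library are available. Lean on these libraries where they do the work, as an engineer would, in place of code of your own. Each camera call takes 0.05 s, during which the arm holds its last target. There are 200 camera calls.

## Working session

There is one attempt and no reset: what is moved stays moved. The work goes in short steps, Python scripts to look and compute and a shell command to move; the robot and the scene stay as the last step left them, time stands still between calls to the robot, and variables do not carry over. Pictures are saved under pics/ and viewed, at most 10 in all, crops included, and the job is handed in when it is done.

```bash
ls; mkdir -p pics
python3 - <<'E'
from cell import manip
import cv2,numpy as np
for n in("top","side"):
    cv2.imwrite(f"pics/{n}0.png",manip.read_camera(n)); c=manip.calibration(n); print(n,c)
print(manip.sense())
E
```

```text
cell.py
inch.py
pics
top {'vfov': 53.1083017833289, 'cx': 280.6170107200801, 'cy': 214.95303315678134, 'R': array([[-0.01964814, -0.99951769, -0.02404875],
       [-0.98495759,  0.0234809 , -0.17119346],
       [ 0.17167557,  0.02032337, -0.98494389]]), 't': array([0.02619183, 0.55947178, 1.17897426])}
side {'vfov': 56.26683935828048, 'cx': 283.5252015004122, 'cy': 207.49384312387429, 'R': array([[ 0.94456213, -0.32828561, -0.00556314],
       [-0.19098306, -0.53556734, -0.82261357],
       [ 0.26707276,  0.77807209, -0.56857362]]), 't': array([-0.52862624,  0.16632513,  0.82717081])}
{'time_s': 0.1, 'qpos': array([-1.17759622e+00,  3.00422868e-01,  1.52149163e+00, -1.66364879e-06,
        1.32069517e+00, -6.66220413e-02]), 'dq': array([-0.00027853, -0.00014698, -0.00131605, -0.00012259,  0.00041143,
       -0.00014739]), 'tau': array([ 3.67747216e-04, -5.32645082e+01, -3.53284049e+01,  7.08567468e-02,
        2.35141878e-02, -3.51619030e-05]), 'position': array([ 0.2439841 , -0.49267227,  0.20495063]), 'tool_rot': array([ 9.73686491e-01,  2.27891111e-01, -8.34599804e-05, -5.01610256e-04]), 'contact_force': array([-0.09323812, -0.60099263,  0.15035194]), 'moment': array([-0.03752997,  0.02551917, -0.02718939]), 'gripper_force': 0.0, 'grip_width': 0.09370852535993957}
```

View pics/top0.png

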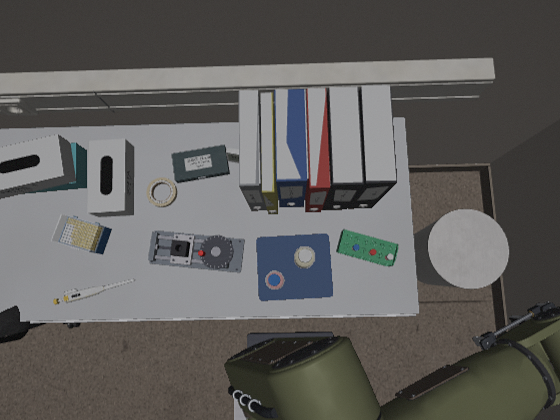

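View pics/side0.png

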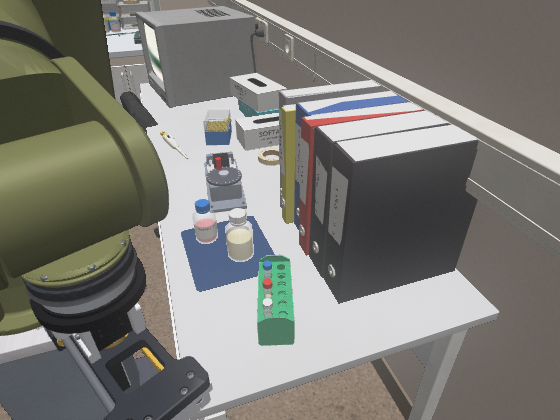

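The top view shows the stage at about (150–243, 232–272), with the wheel at (217,252), the knob at (202,254) and the holder at (180,249). The bottles are at (305,257) and (275,281). The rack is at (367,248), with the blue cap at (355,247). I'll zoom in to get precise pixels.

Run:
```python
import cv2,numpy as np
t=cv2.imread("pics/top0.png");s=cv2.imread("pics/side0.png")
r=lambda im,x,y,w,h,k:cv2.resize(im[y:y+h,x:x+w],None,fx=k,fy=k,interpolation=cv2.INTER_CUBIC)
a=r(t,140,220,130,60,6) ; b=r(t,330,225,75,45,6)
c=np.zeros((270,780,3),np.uint8); c[:,:450]=b; c[:216,460:]=r(t,255,240,80,54,4)
cv2.imwrite("pics/topz.png",np.vstack([a,c[:230]]))
a=r(s,195,145,60,70,8); b=r(s,250,250,50,100,5.6)
c=np.zeros((560,800,3),np.uint8); c[:,:480]=a; c[:,490:770]=b
cv2.imwrite("pics/sidez.png",c)
```

```text
(no output)
```

View pics/topz.png

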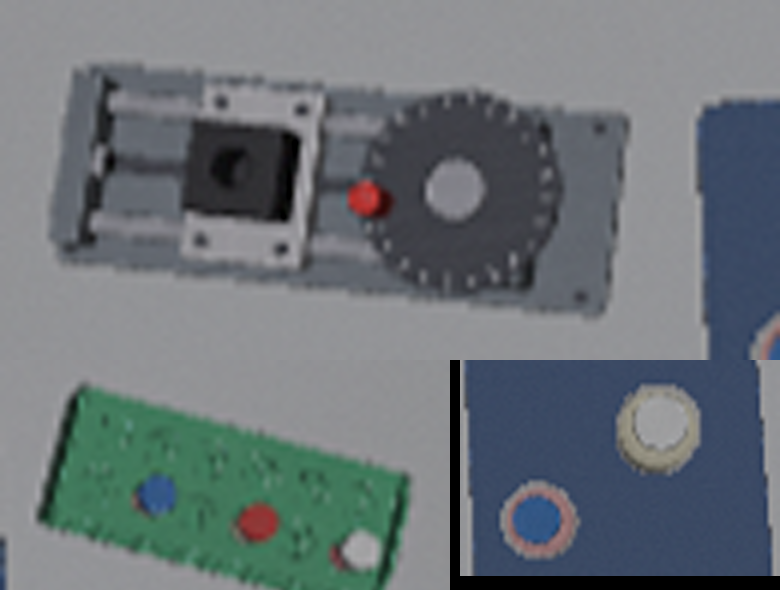

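View pics/sidez.png

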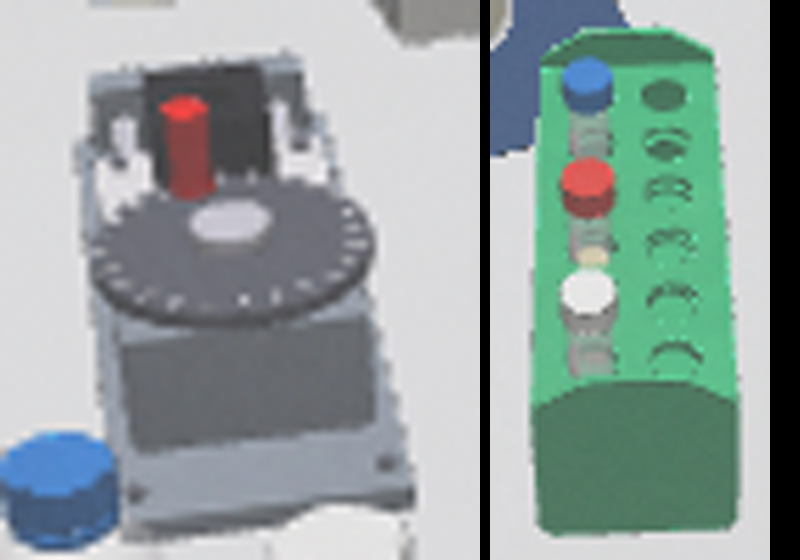

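The top crop shows the hub at (456,190), knob top at (366,196), hole at (237,168), and blue/red/white caps at (158,495), (260,522) and (362,550). The side crop agrees on the layout: the blue cap is at the far end of the rack's left row, and the knob is at (184,107), with the wheel hub at (231,220). Next I'll convert these to world positions.

```bash
cat > h.py <<'E'
from cell import manip
import numpy as np
from scipy.spatial.transform import Rotation as Ro
def cal(n):
    c=manip.calibration(n); return c,210/np.tan(np.radians(c["vfov"]/2))
def ray(n,u,v,z):
    c,f=cal(n); o=-c["R"].T@c["t"]; d=c["R"].T@np.array([(u-c["cx"])/f,(v-c["cy"])/f,1])
    return o+d*(z-o[2])/d[2]
def proj(n,X):
    c,f=cal(n); p=c["R"]@np.asarray(X)+c["t"]; return np.array([c["cx"]+f*p[0]/p[2],c["cy"]+f*p[1]/p[2]])
def crop(n,x,y,w,h,k,fn):
    import cv2
    cv2.imwrite(fn,cv2.resize(manip.read_camera(n)[y:y+h,x:x+w],None,fx=k,fy=k,interpolation=cv2.INTER_CUBIC))
def delta(X): # world shift -> tool axes
    s=manip.sense(); return Ro.from_quat(s["tool_rot"]).inv().apply(np.asarray(X)-s["position"])
E
python3 - <<'E'
from h import *
np.set_printoptions(precision=4,suppress=True)
q=lambda n,px,py,x0,y0,k,z:ray(n,x0+(px+.5)/k-.5,y0+(py+.5)/k-.5,z)
T=lambda a,b,z:q("top",a,b,140,220,6,z)
R=lambda a,b,z:q("top",a,b-360,330,225,6,z)
for k,v in dict(hub=T(456,190,.082),knob=T(366,196,.109),hole=T(237,168,.075),c1=T(80,67,.012),c2=T(628,118,.012),c3=T(603,315,.012),c4=T(55,262,.012),blue=R(158,495,.093),red=R(260,522,.093),white=R(362,550,.093)).items(): print(k,v[:2])
S=lambda a,b,z:q("side",a,b,195,145,8,z)
P=lambda a,b,z:q("side",a-490,b,250,250,5.6,z)
for k,v in dict(hub=S(231,220,.082),knob=S(184,107,.109),blue=P(587,77,.093),red=P(588,177,.093),white=P(588,290,.093)).items(): print("s",k,v[:2])
for n in("top",):
  print("oil",q(n,660-460,420-360,255,240,4,.118)[:2],"buf",q(n,536-460,518-360,255,240,4,.104)[:2])
E
```

```text
hub [0.455  0.1981]
knob [0.4507 0.2346]
hole [0.4683 0.3033]
c1 [0.5272 0.4004]
c2 [0.4952 0.1248]
c3 [0.3983 0.1376]
c4 [0.4299 0.4097]
blue [ 0.457  -0.1933]
red [ 0.4436 -0.2394]
white [ 0.4298 -0.2852]
s hub [0.4581 0.1995]
s knob [0.4517 0.2336]
s blue [ 0.4593 -0.1941]
s red [ 0.4458 -0.2391]
s white [ 0.4317 -0.2845]
oil [ 0.4373 -0.0502] buf [0.3738 0.0354]
```

```bash
python3 - <<'E'
from h import *
np.set_printoptions(precision=4,suppress=True)
print(delta([.40,-.10,.205]),delta([.4512,.2341,.16]))
E
python3 inch.py '[[0.09,0.04,-0.04,0,0,0,-0.1],[0.06,0.08,-0.08,0,0,0,-0.2],[0.036,0.12,-0.12,0,0,0,-0.3],[0.036,0.16,-0.16,0,0,0,-0.41],[0.036,0.2,-0.2,0,0,0,-0.41],[0.036,0.24,-0.24,0,0,0,-0.41],[0.036,0.28,-0.28,0,0,0,-0.41],[0.036,0.32,-0.32,0,0,0,-0.41],[0.036,0.36,-0.36,0,0,0,-0.41],[0.036,0.4,-0.4,0,0,0,-0.41]]' 15
python3 - <<'E'
from h import *
np.set_printoptions(precision=4,suppress=True)
print(delta([.4512,.2341,.16]))
E
```

```text
time_s: 1.35
position: [0.4252, 0.045, 0.2055]
tool_rot: [0.907, 0.421, 0.0, 0.0]
contact_force: [-0.0, 0.1, 0.7]
grip_width: 0.0362
gripper_force: 0.0
[ 0.1613 -0.1021  0.0455]
```

```bash
python3 inch.py '[[0.036,0.04,-0.025,0,0,0,0],[0.036,0.08,-0.05,0,0,0,0],[0.036,0.12,-0.075,0,0,0,0],[0.036,0.16,-0.1,0,0,0,0],[0.036,0.161,-0.102,0.02,0,0,0],[0.036,0.161,-0.102,0.0455,0,0,0],[0.036,0.161,-0.102,0.0455,0,0,0]]'
python3 - <<'E'
from h import *
np.set_printoptions(precision=4,suppress=True)
print(delta([.4512,.2341,.081]))
crop("side",180,110,80,110,5,"pics/k.png"); print(proj("side",[.4512,.2341,.109]))
E
```

```text
time_s: 2.22
position: [0.45, 0.2316, 0.1584]
tool_rot: [0.907, 0.421, -0.002, -0.0]
contact_force: [-0.3, -0.4, -0.1]
grip_width: 0.0358
gripper_force: 0.0
[ 0.0029 -0.0006  0.0774]
[217.3605 157.8835]
```

View pics/k.png

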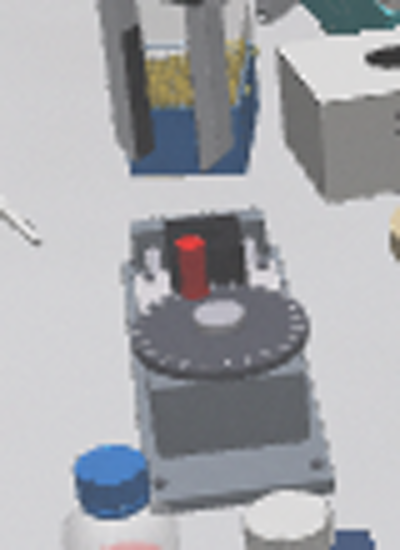

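The fingers straddle the knob line: tips at about (145,160) and (210,160), knob at (190,240). Next I lower and grip.

```bash
python3 inch.py '[[0.036,0,0,0.03,0,0,0],[0.036,0,0,0.06,0,0,0],[0.036,0,0,0.078,0,0,0],[0.036,0,0,0.078,0,0,0],[0.01,0,0,0.078,0,0,0],[0.01,0,0,0.078,0,0,0],[0.01,0,0,0.078,0,0,0],[0.01,0,0,0.078,0,0,0]]' 15
python3 - <<'E'
from h import *
np.set_printoptions(precision=4,suppress=True)
s=manip.sense();print(s["position"],s["contact_force"],s["grip_width"],delta([.4512,.2341,.081]))
# circle rows: tool x,y shifts for clockwise turn, from knob at hub+38mm
h=np.array([.4565,.199]);k=s["position"][:2];v=k-h;v*=.038/np.hypot(*v);print(np.hypot(*(k-h)),np.degrees(np.arctan2(v[1],v[0])))
R=Ro.from_quat(s["tool_rot"])
for a in np.arange(0,6.5,.3):
    c,d=np.cos(-a),np.sin(-a); w=np.array([c*v[0]-d*v[1],d*v[0]+c*v[1]])-v
    print(round(a,2),R.inv().apply([*w,0])[:2])
E
```

```text
time_s: 3.28
position: [0.4512, 0.2323, 0.0826]
tool_rot: [0.907, 0.421, 0.001, -0.0]
contact_force: [-0.9, 2.8, 5.9]
grip_width: 0.0148
gripper_force: 15.0
[0.4512 0.2323 0.0826] [-0.9323  2.755   5.9184] 0.014795766856339394 [ 0.0014 -0.0012  0.0016]
0.03367909022603592 99.00647455273098
0.0 [0. 0.]
0.3 [0.0074 0.0086]
0.6 [0.0119 0.0191]
0.9 [0.0131 0.0303]
1.2 [0.011  0.0415]
1.5 [0.0056 0.0515]
1.8 [-0.0025  0.0595]
2.1 [-0.0126  0.0647]
2.4 [-0.0237  0.0667]
2.7 [-0.035   0.0654]
3.0 [-0.0454  0.0607]
3.3 [-0.0539  0.0532]
3.6 [-0.0599  0.0435]
3.9 [-0.0627  0.0325]
4.2 [-0.0621  0.0212]
4.5 [-0.0582  0.0105]
4.8 [-0.0513  0.0015]
5.1 [-0.0421 -0.0051]
5.4 [-0.0313 -0.0087]
5.7 [-0.0199 -0.0089]
6.0 [-0.009  -0.0058]
6.3 [0.0005 0.0004]
```

```bash
python3 inch.py '[[0.01,0.004,0.004,0,0,0,0],[0.01,0.0074,0.0086,0,0,0,0],[0.01,0.01,0.0137,0,0,0,0],[0.01,0.0119,0.0191,0,0,0,0],[0.01,0.0128,0.0247,0,0,0,0],[0.01,0.0131,0.0303,0,0,0,0],[0.01,0.011,0.0415,0,0,0,0],[0.01,0.0056,0.0515,0,0,0,0],[0.01,0.0056,0.0515,0,0,0,0]]' 25
```

```text
time_s: 4.4
position: [0.4921, 0.202, 0.0823]
tool_rot: [0.907, 0.421, -0.003, -0.0]
contact_force: [-17.9, -5.3, 16.6]
grip_width: 0.0145
gripper_force: 25.0
```

```bash
cat >> h.py <<'E'
np.set_printoptions(precision=4,suppress=True)
R0=Ro.from_quat([9.73686491e-01,2.27891111e-01,0,0]); R1=R0*Ro.from_rotvec([0,0,-.41])
P0=np.array([.24398,-.49267,.20495])
E
python3 - <<'E'
from h import *
a=P0+R0.apply([.4,-.4,0]);b=a+R1.apply([.161,-.102,.0455]);c=b+R1.apply([0,0,.078]);d=c+R1.apply([.0056,.0515,0])
print(a,b,c,d,manip.sense()["position"],manip.sense()["contact_force"])
h=np.array([.455,.196])
for dg in range(9,-290,-17):
    t=np.radians(dg);p=np.array([*(h+.038*np.array([np.cos(t),np.sin(t)])),.082]);print(dg,R1.inv().apply(p-d))
E
```

```text
[0.4249 0.0433 0.2049] [0.4508 0.2321 0.1594] [0.4508 0.2321 0.0814] [0.4938 0.2032 0.0814] [0.4921 0.202  0.0823] [-17.939   -5.3068  16.6375]
9 [-0.0018 -0.0001 -0.0006]
-8 [-0.0103  0.0072 -0.0006]
-25 [-0.0206  0.0117 -0.0006]
-42 [-0.0317  0.013  -0.0006]
-59 [-0.0428  0.011  -0.0006]
-76 [-0.0527  0.0058 -0.0006]
-93 [-0.0608 -0.002  -0.0006]
-110 [-0.0662 -0.0119 -0.0006]
-127 [-0.0684 -0.0229 -0.0006]
-144 [-0.0674 -0.0341 -0.0006]
-161 [-0.0631 -0.0445 -0.0006]
-178 [-0.056  -0.0532 -0.0006]
-195 [-0.0467 -0.0594 -0.0006]
-212 [-0.0359 -0.0626 -0.0006]
-229 [-0.0247 -0.0625 -0.0006]
-246 [-0.0139 -0.0592 -0.0006]
-263 [-0.0047 -0.0529 -0.0006]
-280 [ 0.0024 -0.0441 -0.0006]
```

```bash
python3 inch.py '[[0.01,-0.002,0,-0.001,0,0,0],[0.01,-0.0103,0.0072,-0.001,0,0,0],[0.01,-0.0206,0.0117,-0.001,0,0,0],[0.01,-0.0317,0.013,-0.001,0,0,0],[0.01,-0.0428,0.011,-0.001,0,0,0],[0.01,-0.0527,0.0058,-0.001,0,0,0],[0.01,-0.0527,0.0058,-0.001,0,0,0]]' 15
```

```text
time_s: 5.28
position: [0.4626, 0.1588, 0.0825]
tool_rot: [0.907, 0.421, -0.001, -0.0]
contact_force: [-3.1, 3.7, -16.0]
grip_width: 0.0151
gripper_force: 15.0
```

```bash
python3 inch.py '[[0.01,-0.0081,-0.0078,0.0005,0,0,0],[0.01,-0.0135,-0.0177,0.0005,0,0,0],[0.01,-0.0157,-0.0287,0.0005,0,0,0],[0.01,-0.0147,-0.0399,0.0005,0,0,0],[0.01,-0.0104,-0.0503,0.0005,0,0,0],[0.01,-0.0104,-0.0503,0.0005,0,0,0]]' 15
python3 - <<'E'
from h import *
print(P0+R0.apply([.4,-.4,0])+R1.apply([.161+.0056-.0527-.0104,-.102+.0515+.0058-.0503,.0455+.078-.001+.0005]),manip.sense()["contact_force"])
E
```

```text
time_s: 6.02
position: [0.4188, 0.184, 0.0826]
tool_rot: [0.907, 0.422, 0.0, 0.0]
contact_force: [3.9, 2.2, -12.6]
grip_width: 0.0147
gripper_force: 15.0
[0.4191 0.1837 0.0819] [  3.8939   2.2092 -12.5785]
```

Run:
```python
from h import *
crop("top",140,220,130,60,6,"pics/t2.png")
```

```text
(no output)
```

View pics/t2.png

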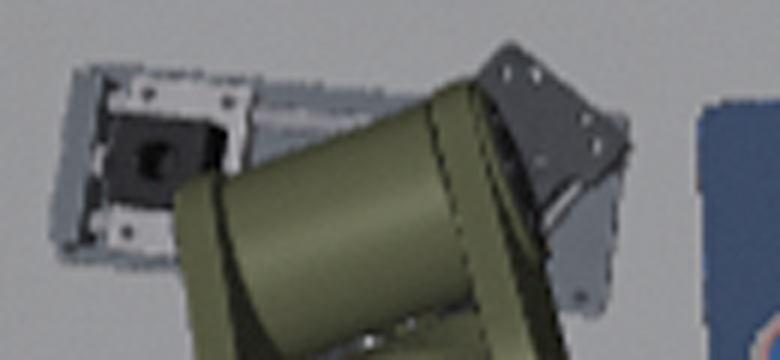

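The carriage has moved 77 zoomed px (about 36 mm) and its front edge at about x=107 is almost at the stop tip. I'll use small steps from here so I can feel the stop.

```bash
python3 inch.py '[[0.01,0.0008,-0.0011,0,0,0,0],[0.01,0.0015,-0.0022,0,0,0,0],[0.01,0.0023,-0.0033,0,0,0,0],[0.01,0.0031,-0.0043,0,0,0,0],[0.01,0.0031,-0.0043,0,0,0,0]]' 25
```

```text
time_s: 6.7
position: [0.4177, 0.1887, 0.0825]
tool_rot: [0.907, 0.421, -0.0, -0.0]
contact_force: [-2.5, -0.8, -6.5]
grip_width: 0.0144
gripper_force: 25.0
```

```bash
python3 inch.py '[[0.01,0.001,-0.0011,0,0,0,0],[0.01,0.0019,-0.0022,0,0,0,0],[0.01,0.003,-0.0033,0,0,0,0],[0.01,0.004,-0.0044,0,0,0,0],[0.01,0.004,-0.0044,0,0,0,0]]' 25
```

```text
time_s: 7.32
position: [0.417, 0.1947, 0.0825]
tool_rot: [0.907, 0.421, 0.0, -0.0]
contact_force: [-4.6, 1.0, -5.7]
grip_width: 0.0149
gripper_force: 25.0
```

```bash
python3 inch.py '[[0.01,0.001,-0.0009,0,0,0,0],[0.01,0.002,-0.0018,0,0,0,0],[0.01,0.0031,-0.0027,0,0,0,0],[0.01,0.0042,-0.0034,0,0,0,0],[0.01,0.0042,-0.0034,0,0,0,0]]' 25
```

```text
time_s: 7.95
position: [0.4172, 0.2001, 0.0825]
tool_rot: [0.907, 0.421, 0.0, -0.0]
contact_force: [-3.8, 0.8, -6.5]
grip_width: 0.0148
gripper_force: 25.0
```

```bash
python3 inch.py '[[0.01,0.0012,-0.0008,0,0,0,0],[0.01,0.0025,-0.0015,0,0,0,0],[0.01,0.0038,-0.0022,0,0,0,0],[0.01,0.0051,-0.0028,0,0,0,0],[0.01,0.0051,-0.0028,0,0,0,0]]' 25
```

```text
time_s: 8.57
position: [0.4183, 0.2058, 0.0825]
tool_rot: [0.907, 0.421, 0.0, -0.0]
contact_force: [-4.3, 1.5, -4.5]
grip_width: 0.0146
gripper_force: 25.0
```

```bash
python3 inch.py '[[0.01,0.0013,-0.0006,0,0,0,0],[0.01,0.0026,-0.0011,0,0,0,0],[0.01,0.0039,-0.0016,0,0,0,0],[0.01,0.0053,-0.002,0,0,0,0],[0.01,0.0053,-0.002,0,0,0,0]]' 25
python3 - <<'E'
from h import *
crop("top",140,220,60,45,12,"pics/t3.png")
E
```

```text
time_s: 9.2
position: [0.4201, 0.2086, 0.0823]
tool_rot: [0.907, 0.421, -0.002, 0.002]
contact_force: [-4.6, -21.8, 1.2]
grip_width: 0.0148
gripper_force: 25.0
```

View pics/t3.png

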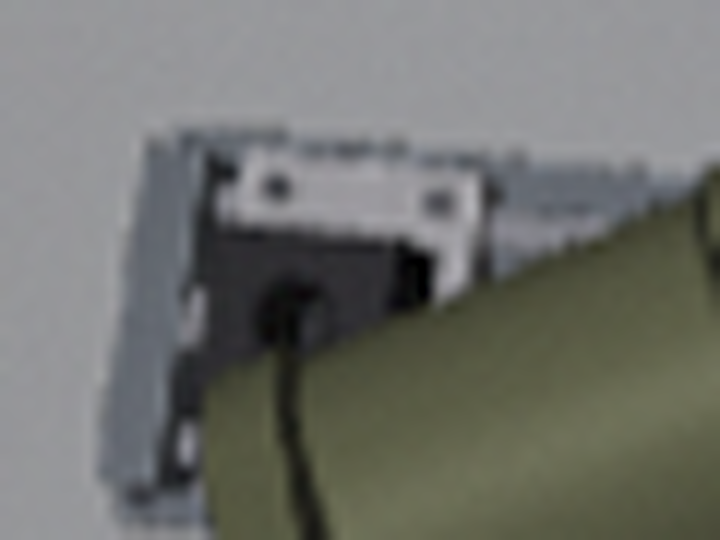

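The carriage is against the stop: a 22 N tangential force built up and the motion ended short, and the picture shows the holder at the stop tip at (200,310). I'll press a touch more to confirm, then release and lift.

```bash
python3 inch.py '[[0.01,0.0005,-0.0002,0,0,0,0],[0.01,0.0009,-0.0003,0,0,0,0],[0.01,0.0009,-0.0003,0,0,0,0]]' 25; python3 inch.py '[[0.022,0,0,0,0,0,0],[0.022,0,0,0,0,0,0],[0.022,0,0,0,0,0,0],[0.022,0,0,-0.03,0,0,0],[0.022,0,0,-0.07,0,0,0],[0.022,0,0,-0.12,0,0,0],[0.022,0,0,-0.17,0,0,0],[0.022,0,0,-0.17,0,0,0]]'
python3 - <<'E'
from h import *
print(delta([.41,-.0,.25]),delta([.458,-.1937,.14]),manip.sense()["qpos"])
t=manip.sense()["tool_rot"];y=Ro.from_quat(t).apply([0,1,0]);print(np.degrees(np.arctan2(y[1],y[0])))
E
```

```text
time_s: 9.62
position: [0.4205, 0.2092, 0.0823]
tool_rot: [0.907, 0.421, -0.002, 0.002]
contact_force: [-4.5, -24.1, 1.6]
grip_width: 0.0153
gripper_force: 25.0
time_s: 10.62
position: [0.4218, 0.2125, 0.256]
tool_rot: [0.907, 0.421, 0.004, 0.0]
contact_force: [0.6, 0.3, 0.1]
grip_width: 0.0218
gripper_force: 0.0
[-0.17    0.128   0.0054] [-0.2878  0.2892  0.1151] [0.389  0.083  1.6608 0.0001 1.3908 1.0897]
-40.147205069745226
```

```bash
python3 inch.py '[[0.04,-0.03,0.03,0,0,0,-0.1],[0.04,-0.07,0.07,0,0,0,-0.2],[0.04,-0.11,0.11,0,0,0,-0.3],[0.04,-0.15,0.15,0,0,0,-0.41],[0.04,-0.19,0.19,0,0,0,-0.41],[0.04,-0.23,0.23,0,0,0,-0.41],[0.04,-0.27,0.27,0,0,0,-0.41],[0.04,-0.287,0.289,0,0,0,-0.41],[0.04,-0.287,0.289,0,0,0,-0.41],[0.04,-0.287,0.289,0,0,0,-0.41]]' 15
python3 - <<'E'
from h import *
s=manip.sense()
print(delta([.458,-.1937,.13]),s["position"],s["qpos"])
import cv2
t=manip.read_camera("top");d=manip.read_camera("side")
r=lambda im,x,y,w,h,k:cv2.resize(im[y:y+h,x:x+w],None,fx=k,fy=k,interpolation=cv2.INTER_CUBIC)
c=np.zeros((600,800,3),np.uint8);c[:300,:650]=r(t,140,220,130,60,5);c[300:600,:400]=r(d,195,145,80,60,5);c[300:600,400:800]=r(d,240,230,80,60,5)
cv2.imwrite("pics/m.png",c)
E
```

```text
time_s: 11.88
position: [0.4562, -0.193, 0.2519]
tool_rot: [0.802, 0.597, -0.0, -0.0]
contact_force: [0.2, -0.6, -0.0]
grip_width: 0.04
gripper_force: 0.0
[-0.0002  0.002   0.1218] [ 0.4562 -0.193   0.2519] [-0.4743  0.1439  1.6027  0.0002  1.3959 -0.1838]
```

View pics/m.png

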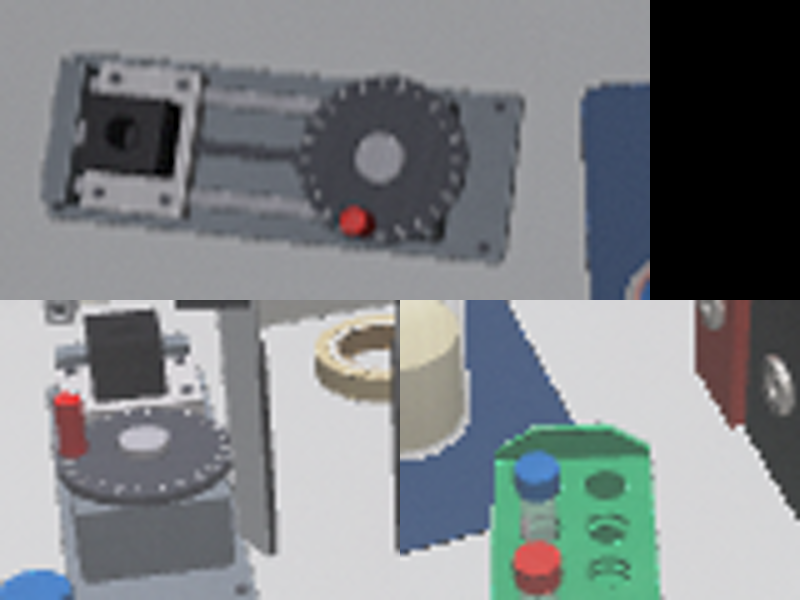

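The carriage rests on the stop tip, with the hole at (123,134) and the knob at (355,220), and the blue tube is untouched in the rack at (537,470). Lowering onto it now.

```bash
python3 inch.py '[[0.04,0,0.001,0.05,0,0,0],[0.04,0,0.0015,0.1,0,0,0],[0.04,0,0.0015,0.15,0,0,0],[0.04,0,0.0015,0.17,0,0,0],[0.04,0,0.0015,0.187,0,0,0],[0.04,0,0.0015,0.187,0,0,0],[0.04,0,0.0015,0.187,0,0,0]]' 10
python3 - <<'E'
from h import *
s=manip.sense();print(delta([.458,-.1937,.065]),s["position"],s["contact_force"])
q=lambda px,py,z:ray("top",140+(px+.5)/5-.5,220+(py+.5)/5-.5,z)
print("hole",q(123,134,.075),"hub",q(380,158,.082),"knob",q(355,219,.109))
E
```

```text
time_s: 12.85
position: [0.4582, -0.1941, 0.0663]
tool_rot: [0.802, 0.597, 0.0, 0.0]
contact_force: [-0.2, -0.7, 0.5]
grip_width: 0.0404
gripper_force: 0.0
[ 0.0003 -0.0003  0.0013] [ 0.4582 -0.1941  0.0663] [-0.2304 -0.658   0.4813]
hole [0.4726 0.3459 0.075 ] hub [0.4551 0.198  0.082 ] knob [0.4196 0.2067 0.109 ]
```

```bash
python3 inch.py '[[0.005,0,0,0,0,0,0],[0.005,0,0,0,0,0,0],[0.005,0,0,0,0,0,0],[0.005,0,0,0,0,0,0],[0.005,0,0,0,0,0,0]]' 12; python3 inch.py '[[0.005,0,0,-0.015,0,0,0],[0.005,0,0,-0.03,0,0,0],[0.005,0,0,-0.05,0,0,0],[0.005,0,0,-0.07,0,0,0],[0.005,0,0,-0.095,0,0,0],[0.005,0,0,-0.12,0,0,0],[0.005,0,0,-0.15,0,0,0],[0.005,0,0,-0.18,0,0,0],[0.005,0,0,-0.18,0,0,0]]'
python3 - <<'E'
from h import *
print(delta([.44,0,.246]),delta([.4726,.3459,.246]))
E
```

```text
time_s: 13.48
position: [0.4582, -0.1945, 0.0657]
tool_rot: [0.802, 0.597, 0.0, 0.001]
contact_force: [3.8, -1.4, 0.5]
grip_width: 0.014
gripper_force: 12.0
time_s: 14.6
position: [0.458, -0.1945, 0.2473]
tool_rot: [0.802, 0.597, 0.001, 0.001]
contact_force: [-0.0, 0.0, -1.1]
grip_width: 0.0143
gripper_force: 12.0
[ 0.1811 -0.073   0.001 ] [ 0.5219 -0.141   0.0007]
```

```bash
python3 inch.py '[[0.005,0.02,-0.007,0,0,0,0],[0.005,0.05,-0.018,0,0,0,0],[0.005,0.085,-0.031,0,0,0,0],[0.005,0.12,-0.045,0,0,0,0],[0.005,0.16,-0.06,0,0,0,0],[0.005,0.2,-0.073,0,0,0,0],[0.005,0.24,-0.08,0,0,0,0],[0.005,0.28,-0.087,0,0,0,0],[0.005,0.32,-0.094,0,0,0,0],[0.005,0.36,-0.1,0,0,0,0]]'; python3 inch.py '[[0.005,0.04,-0.01,0,0,0,0],[0.005,0.08,-0.021,0,0,0,0],[0.005,0.115,-0.03,0,0,0,0],[0.005,0.14,-0.036,0,0,0,0],[0.005,0.155,-0.04,0,0,0,0],[0.005,0.162,-0.041,0,0,0,0],[0.005,0.162,-0.041,0,0,0,0],[0.005,0.162,-0.041,0,0,0,0]]'
python3 - <<'E'
from h import *
s=manip.sense();p=s["position"]
print(delta([.4726,.3459,.2473]),p)
print(proj("side",[.4726,.3459,.075]),proj("side",p-[0,0,.0627]),proj("side",p+[0,0,.0273]),proj("top",[.4726,.3459,.075]))
import cv2
cv2.imwrite("pics/h_side.png",cv2.resize(manip.read_camera("side")[80:200,170:290],None,fx=5,fy=5,interpolation=cv2.INTER_CUBIC))
E
```

```text
time_s: 15.85
position: [0.4646, 0.1804, 0.2442]
tool_rot: [0.802, 0.597, -0.001, -0.0]
contact_force: [-1.2, 0.4, -0.8]
grip_width: 0.0141
gripper_force: 12.0
time_s: 16.85
position: [0.4726, 0.3455, 0.2455]
tool_rot: [0.802, 0.597, -0.0, 0.0]
contact_force: [-0.5, -0.6, 0.4]
grip_width: 0.0138
gripper_force: 12.0
[ 0.0004 -0.0001 -0.0018] [0.4726 0.3455 0.2455]
[218.2176 150.6128] [214.4537 116.4107] [210.9572  84.7953] [164.188  246.3864]
```

View pics/h_side.png

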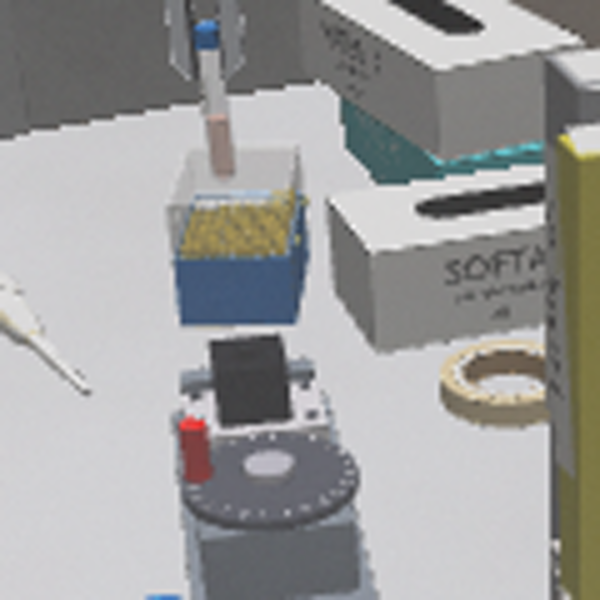

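The tube hangs upright, with its cap at (206,22) and bottom at (224,173), over the holder at (250,350). I'll refine the hole position numerically before lowering.

Run:
```python
from h import *
import cv2
s=cv2.cvtColor(manip.read_camera("side"),cv2.COLOR_BGR2GRAY)
print("side rows144-166 cols 208-232");print(s[144:166,208:232])
m=cv2.imread("pics/m.png",0)[:300,:650]
t=cv2.resize(m,(130,60),interpolation=cv2.INTER_AREA)
print("top rows 234-262 cols 152-178");print(t[16:38,12:38])
hd=np.array([.1175,.9931]);px=np.array([hd[1],-hd[0]])
c=np.array([.4726,.3459])
for a,b in((-1,-1),(1,-1),(1,1),(-1,1)):
    X=[*(c+.022*(a*px+b*hd)),.075];print(proj("side",X),proj("top",X))
```

```text
side rows144-166 cols 208-232
[[ 87  87  87  87  88  87  84  86  87  86  88  87  84  84  83  91  88  89
   91  91  88 172 205 207]
 [176 174 174 176 176 175 168 167 168 205 206 206 207 206 205 206 205 206
  206 207 207 206 207 207]
 [207 207 206 205 206 206 206 206 205 205 206 206 205 204 206 205 204 168
  204 206 206 206 205 204]
 [206 206 207 205 205 205 205 169 166 130 129 129  97  95  69  69  71  69
  166 204 206 205 207 205]
 [206 206 206 167  75  72  73  69  71  70  70  71  71  70  70  70  71  67
  129 203 205 207 207 206]
 [206 205 205 168  76  71  72  71  70  69  74  71  68  69  69  71  69  70
   95 204 205 205 206 205]
 [206 206 207 208  80  72  71  71  68  67  66  67  66  65  66  68  69  72
   71 204 206 206 206 206]
 [205 207 207 207  79  69  72  71  67  64  65  67  65  67  70  70  69  68
   70 165 204 205 162 188]
 [206 206 207 206 101  70  70  71  71  72  70  70  72  70  71  71  71  72
   68 127 146 145 146 144]
 [206 206 161 191  98  72  70  70  71  69  71  72  71  69  69  67  67  66
   66  97 145 145 150 148]
 [150 149 149 149 104  67  69  67  68  67  67  66  64  66  6
[... 3041 characters left out ...]
 109  53  36  47  53  52  38  39  40  40  40  42  42  46  42  42  45
   43  20  15   6  33 149 159 125]
 [108 106  52  38  55 122 126 117  97  92  71  66  49  46  52  38  35  38
   34  11  10  10  46 149 158 108]
 [106  90  51  84 114 157 159 156 144 139 127 128 122 123 124 119 118  97
   91  89  66  62  92 153 156  87]
 [107  76  59 119 142 155 155 153 155 154 154 156 156 158 156 158 158 143
  140 140 132 131 141 156 152  72]
 [106  64  64 130 140 152 142 116 124 149 153 154 155 156 155 155 157 155
  154 155 157 157 157 158 157  73]]
[211.3239 154.6364] [170.7147 254.8551]
[226.2713 153.1048] [172.9082 239.4454]
[224.8643 146.7333] [157.7112 237.9827]
[210.351  148.1787] [155.4266 253.3603]
```

```bash
python3 - <<'E'
from h import *
print(delta([.474,.346,.2455]))
E
python3 inch.py '[[0.005,0.0008,0.0012,0.01,0,0,0],[0.005,0.0008,0.0012,0.025,0,0,0],[0.005,0.0008,0.0012,0.04,0,0,0],[0.005,0.0008,0.0012,0.055,0,0,0],[0.005,0.0008,0.0012,0.068,0,0,0],[0.005,0.0008,0.0012,0.077,0,0,0],[0.005,0.0008,0.0012,0.082,0,0,0],[0.005,0.0008,0.0012,0.082,0,0,0],[0.005,0.0008,0.0012,0.082,0,0,0]]'
python3 - <<'E'
from h import *
import cv2
p=manip.sense()["position"];print(p,proj("side",p-[0,0,.0627]),proj("side",p+[0,0,.0273]))
im=manip.read_camera("side"); print(im[120:158:1,207:230].mean(2).astype(int))
cv2.imwrite("pics/f.png",cv2.resize(im[90:175,180:260],None,fx=7,fy=7,interpolation=cv2.INTER_CUBIC))
print(im[98:118,205:222,0].astype(int)-im[98:118,205:222,2])
E
```

```text
[0.0007 0.0012 0.0001]
time_s: 18.08
position: [0.474, 0.3467, 0.1639]
tool_rot: [0.802, 0.597, 0.0, 0.0]
contact_force: [-0.4, -0.1, 0.2]
grip_width: 0.0141
gripper_force: 12.0
[0.474  0.3467 0.1639] [217.7559 142.4353] [214.5606 113.367 ]
[[180 153 127 126 125  67 125 178 173 171 107 124 125 125 119 192 163 156
  158 149 113 114 128]
 [141 120 123 124 126  73 103 142 138 150 118 108 124 124 123 129 130 130
  137 135 133 100 132]
 [137 116 115 126 125  77 101 142 138 145 119 107 125 111 127 128 111 116
  119 132 118 113 118]
 [131 128 120 126 129  92 107 146 137 139 140  92 123 107 116 128 126 136
  107 122 120 122 120]
 [114 125 117 115 125 116 123 138 141 137 137 122 128 115 119 126 137 130
  126 115 114 143  90]
 [118 127 115 134 128 129 114 136 143 139 131 123 129 122 117 103 125 128
  127 116 110 129  95]
 [124 117 121 129 122 122 105 134 145 141 140 125 146 130 127 114 121 124
  126 137 109 133  81]
 [129 113 119 123 124 134 122 131 142 143 139 133 113 120 126 120 120 119
  135 131 127 119 135]
 [128 125 128 122 120 127 126 129 143 140 143 135 113 121 130 129 129 104
  120 132
[... 3548 characters left out ...]
  3   5   5   3   1   2   3   2   1   2   4   3   4   4   1]
 [  3   3   3   2   4   3   3  -1   0  -1  -2   1   5   3   4   2   0]
 [  2   2   4   4   4   2   2   0  -1   0   0   0   4   4   3   4   0]
 [  2   1   4   4   3   4   1   0   1  -1   0   1   3   4   4   4   2]
 [  0  -1   2   3   5   4   1   0   0  28  27  24   3   4   4   3   2]
 [  0   0   2   3   4   4   1  54 111 114 115  79   5   4   5   5   1]
 [  1   0   3   2   4   5   2  52 111 117 115 120   9   4   4   4   2]
 [  0   0   1   4   5   3   3  26  35  34  53  55   4   5   4   5   2]
 [ -1   0   0   3   3   4   2  16  51  56  56  54  15   3   4   3   2]
 [  1  -1  -1   6   3   3   2  13  49  54  54  49  14   5   5   2   4]]
```

```bash
python3 inch.py '[[0.005,-0.0003,0.0007,0.004,0,0,0],[0.005,-0.0003,0.0007,0.008,0,0,0],[0.005,-0.0003,0.0007,0.012,0,0,0],[0.005,-0.0003,0.0007,0.0155,0,0,0],[0.005,-0.0003,0.0007,0.0155,0,0,0],[0.005,-0.0003,0.0007,0.0155,0,0,0],[0.005,-0.0003,0.0007,0.0155,0,0,0]]'
python3 - <<'E'
from h import *
import cv2
s=manip.sense();p=s["position"];print(p,s["contact_force"],s["dq"])
im=manip.read_camera("side");t=manip.read_camera("top");r=lambda im,x,y,w,h,k:cv2.resize(im[y:y+h,x:x+w],None,fx=k,fy=k,interpolation=cv2.INTER_CUBIC)
c=np.zeros((600,800,3),np.uint8);c[:,:480]=np.clip(1.5*r(im,190,100,48,60,10).astype(float),0,255);c[:300,490:790]=r(t,130,210,150,150,2);c[310:590,490:790]=r(im,180,180,150,140,2)
cv2.imwrite("pics/g.png",c)
E
```

```text
time_s: 19.0
position: [0.4745, 0.3462, 0.1481]
tool_rot: [0.802, 0.597, 0.0, 0.0]
contact_force: [0.2, -0.6, -1.1]
grip_width: 0.0139
gripper_force: 12.0
[0.4745 0.3462 0.1481] [ 0.1748 -0.6185 -1.082 ] [-0.0018  0.0011 -0.0006 -0.0001 -0.0008  0.0014]
```

View pics/g.png

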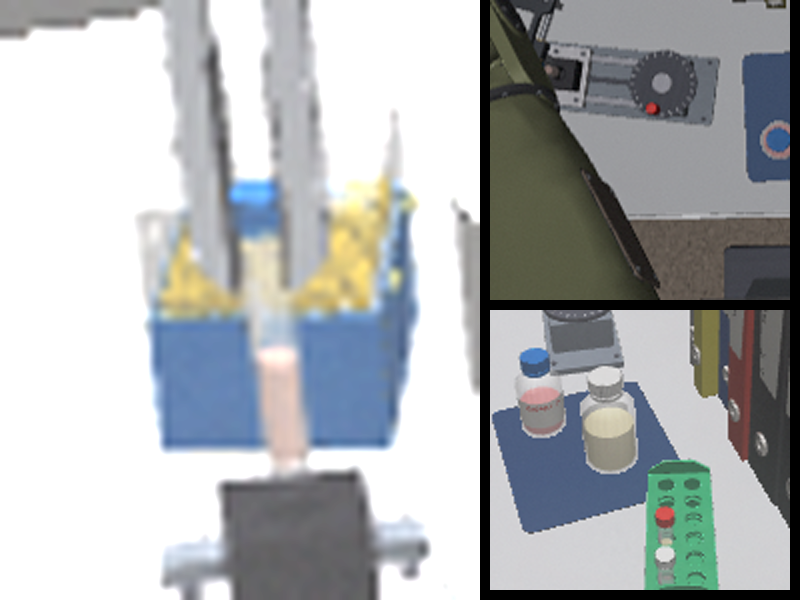

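The tube is upright, its bottom at (290,470) just above the centre of the holder's top at about (292,500). The wheel, bottles and other two tubes are where they should be. Handing in.

```bash
python3 -c "
from cell import manip
print(manip.finish_job())"
```

```text
the job is handed in; nothing more can be done
None
```

The handwheel is wound until the carriage is against its stop, and the blue-capped tube is held upright about 1 cm above the holder hole, centred to within my estimate of about 1 mm; the job was handed in at about 19 s.

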